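# Hang clock weights on a balance rack

### The arm

A 6-joint arm with a two-finger parallel gripper is mounted at the origin on the work surface. World frame = base frame: x ahead of the robot, y to its left, z up, the work surface at z = 0. Lengths are in m, angles in rad, forces in N, time in s.
With the tool pointing down it reaches from about 0.375 to 0.9 m from the base axis. Payload 3.1 kg.
Tool frame: the origin (TCP) lies at the centre of the arm's flange, where the gripper is bolted on; the fingertips stand robot.tip_extent ahead of it and the grasp point (between the pads) lies 164 mm ahead of it (robot.tip_extent is the distance from the TCP to the fingertips, in m); z points along the fingers, y is the line along which they close (so a half turn about z gives the same grasp; the last joint's range is limited). The gripper opens to 87 mm and grips with 3 to 60 N. Pads are 19 mm wide; open, the fingers measure 117 mm over their backs; the gripper's body (75 mm by 190 mm) begins 51 mm behind the grasp point.
Start: joints at [-1.296, 0.527, 1.433, -0, 1.181, -0.178], TCP at [0.273, -0.562, 0.405] pointing down, gripper open.
Joint ranges: [-3.08, 3.08], [-0.75, 2.2], [0.22, 2.44], [-1.43, 4.57], [0, 2.65], [-2.85, 2.85]. Speed limits (rad/s): [2.79, 2.79, 3.14, 3.14, 3.14, 3.14].

### API

Orientations are given as a unit quaternion [x, y, z, w].
In Python, from rig import get_obs, camera, hand_in, cut_out, robot gives the robot as it stands.
- The arm moves only by the tool step_arm, never from a script. Its argument "rows" is a list of rows, each a list of 6 numbers: the shift along the world's x, y, z in m, then the turn, a rotation vector about the world's x, y, z in degrees. A call has 1 to 12 rows; each row shifts and turns the commanded pose from where the row before left it; what a row does not reach is not made up. A row lasts 1/8 s, in which the tool goes at most 62.5 mm and 10.7 degrees, less where a joint would pass 70% of its speed; a pose out of reach is approached as far as the arm can. A call is refused whole if a number of a shift passes 0.0625 or a number of a turn 10.7, either way. A call with a gripper value outside its range is refused whole. "jaw" is the finger opening in m, from 0 to 0.087, set as the call begins (left out, the last holds). The fingers move at their own pace and stop on an object; "squeeze" is the grip in N (left out, the last holds). Time passes only in rows, so rows that do not move let the fingers close. It gives the time, the measured TCP pose, the force, the opening and the grip force at its end, in the units of the state.
- get_obs(): the state, without advancing time (a new reading comes with each control period).
- camera(name): name is "scene" or "top"; returns a dict with "pixels" (420x560x3 uint8, blue, green, red), "depth" (420x560 float32, m along the optical axis (not along the pixel's ray), 0 where there is no reading), "fov_y" (degrees; the focal length in pixels is half the picture's height over the tangent of half this angle, whatever the lens; pixels are square), "cx", "cy" (the principal point, pixels), "extrinsics" (4x4, takes a point from camera to world coordinates). Camera axes: x right, y up, looking along -z (the intrinsics and any distortion apply to the point x, -y, -z); pixel columns grow to the right and rows downward; lengths in m; the calibration is good to about 2 mm. A picture is of the moment at which its call begins.
- hand_in(): hands the job in; it is judged then, once.
Trained networks look in the newest picture that a camera, given by its name, has taken for a name from the list of things; names that differ only in an ending like _2 or _b are one class to them, and where a whole thing is asked for, a point or a joint stands for the part that bears it (a point fixed in the world has none). Each returns a list of dicts, best first, with "confidence" (0 to 1); they miss things now and then, are a little off and sometimes report something else, mostly with a low value. They report only what shows in the picture. A call takes as long as a camera call. They do not tell look-alikes from the thing itself.
- cut_out(label, camera): "region" (420x560 bool, what is visible of it) and "extent" ([centre column, centre row, width, height] in pixels, round what is visible of it).
The state is a dict: "time": time; "q": joint angles; "joint_velocities": joint speeds; "joint_torque": joint torques, N m; "position": TCP position; "tool_rot": TCP orientation; "ft_force": force on the tool from outside, world axes, zero at the start; "moment": the same for the moment, N m; "grip_width": finger opening in m; "grip_force": force on a finger pad.
Only numpy, scipy, OpenCV 4.12 (cv2) and the standard library are available. Lean on these libraries where they do the work, as an engineer would, in place of code of your own. Each camera call takes 0.05 s, during which the arm holds its last target. There are 200 camera calls.

### The job

Hang the three clock weights by their hooks on the tilting rack rod in an order that keeps it from tipping far over: first one small weight on the robot's left arm (+y), then the big one on the right, then the other small one on the left beside the first. As you hang each, slide it outwards along the rod until it is felt to press firmly but gently (about 5 N) against the end collar, without knocks, the last one against the first small weight; leave all three hanging and the rod level, without shoving the loupe or the jar about.

Things in the scene. Friction and masses are not known exactly. Their poses are not given: they have to be found in the camera images.
- small_a: Small clock weight: brass cylinder 28 mm diameter, 30 mm tall, standing upright, about 150 g (within 5 %), with a steel C-hook on top, 101 mm tall in all. Origin: centre of its underside; z up through the hook; +x is the side to which the hook is open. Twin of small_b; the two are interchangeable.
- small_b: The other small weight, same shape and frame as small_a: brass cylinder 28 mm diameter, 30 tall, about 150 g, C-hook on top open to its own +x.
- big: Big clock weight: brass cylinder 42 mm diameter, 42 mm tall, standing upright, about 265 g (within 5 %), with the same C-hook, 113 mm tall in all. Origin: centre of its underside; z up through the hook; +x is the side to which the hook is open.
- small_a_seat (a point): Small_a's hook, centre of the flat underside of its roof (25 mm in x by 30 in y, 5 thick), 70 mm above the weight's origin. It rests on top of the rod. Spine plate at x -12.5 to -7.5 runs 40 down to the cylinder; nose plate at x +7.5 to +12.5 hangs 10 down: the rod comes in from +x through a mouth 30 high (10 to 40 below this point), then the hook is lowered 5 above the rod's axis.
- small_b_seat (a point): The same point of small_b: centre of the hook roof's underside, 70 mm above its origin; same hook sizes.
- big_seat (a point): The same point of big: centre of the hook roof's underside, 82 mm above its origin; same hook sizes as small_a's (mouth 10 to 40 mm below this point, roof 30 mm wide in y).
- small_a_tab (a point): Middle of small_a's grip tab, a steel block on the hook's roof, 12 mm in x, 16 in y, 26 tall; this point lies 18 mm above the _seat point, 13 mm below the tab's top.
- small_b_tab (a point): Middle of small_b's grip tab, same sizes.
- big_tab (a point): Middle of big's grip tab, same sizes.
- pivot (a point): Pivot of the rack, 200 mm above the table, on the fixed stand (does not tilt): x points away from the robot, y along the level rod to the robot's left, z up. A 34 x 26 x 34 mm bearing block surrounds it, on an 18 mm post with a 110 x 130 mm base.
- rod (a point): Centre of the steel rod, at the pivot; tilts with it. The rod lies along its y, 10 mm diameter, 360 long. A brass collar, 22 mm diameter, 12 long, is clamped near each end; its inner face lies 137 to 153 mm from the pivot, different on each side and not measured: find it by feel. Never push or knock a weight on rod or collar with over 15 N.
- bar (a joint): Tilt of the rod, rad: 0 level, positive with the left (+y) end up; stops at 0.3. A spring in the pivot levels it with 2.0 Nm per rad: one small weight out at its collar tips it about 0.1 rad. It must not tip beyond 0.135. All weights hung out at the collars, the small ones side by side (30 mm apart), the rod is level to 0.04 rad.
- loupe: Bystander: black eyeglass loupe, 34 mm diameter, 34 tall, standing among the weights. Origin: centre of its underside. Leave it where it is.
- jar: Bystander: small jar with white cap, 40 mm diameter, 35 tall, standing among the weights. Origin: centre of its underside. Leave it where it is.
There are look-alikes about, which are no part of the job. What is shaped like the small_a but purple is not meant. What is shaped like the big but orange is not meant.

How it is judged:
By the outcome, as a careful person would: the job done as asked, in the order asked, and still so for the second after the job is handed in, with the robot touching nothing.
It also fails if it takes over 72 s, if anything falls off the work surface, if the arm or the gripper's body presses on something with over 40 N, if the wrist force passes 120 N, or if a joint passes its speed limit or range.

## Working session

There is one attempt and no reset: what is moved stays moved. The work goes in short steps, Python scripts to look and compute and a tool call to move; the robot and the scene stay as the last step left them, time stands still between calls to the robot, and variables do not carry over. Pictures are saved under pics/ and viewed, at most 10 in all, crops included, and the job is handed in when it is done.

Besides the shell and the picture viewer there is one more tool, called after ">>>" in YAML: its name, and indented under it one key for each argument. step_arm: Moves the arm, as the interface text tells. Its arguments: {"type":"object","properties":{"rows":{"type":"array"},"jaw":{"type":"number"},"squeeze":{"type":"number"}},"required":["rows"]}

```bash
mkdir -p pics; ls; cat > h.py <<'E'
from rig import *
import numpy as np, cv2
def pts(c):
    d=c["depth"];h,w=d.shape;f=h/2/np.tan(np.radians(c["fov_y"])/2)
    u,v=np.meshgrid(np.arange(w),np.arange(h))
    P=np.stack([(u-c["cx"])/f*d,-(v-c["cy"])/f*d,-d],-1)
    E=c["extrinsics"]; return P@E[:3,:3].T+E[:3,3]
E
python3 - <<'E'
from h import *
print(robot.tip_extent, get_obs())
for n in("top","scene"):
    c=camera(n); cv2.imwrite(f"pics/{n}1.png",c["pixels"]); P=pts(c); np.savez(f"{n}1.npz",P=P,pix=c["pixels"],d=c["depth"])
    print(n,[k for k in c],c["fov_y"],c["cx"],c["cy"],c["extrinsics"].round(3).tolist(), c.get("distortion"))
    for l in("small_a","big","small_a_tab","pivot","rod","loupe","jar"):
        for r in cut_out(l,n)[:6]:
            m=r["region"]&(c["depth"]>0)
            if m.sum()==0: continue
            q=P[m]; print(l,round(r["confidence"],2),np.round(r["extent"],0),np.median(q,0).round(3),np.percentile(q,2,axis=0).round(3),np.percentile(q,98,axis=0).round(3),np.median(c["pixels"][m],0))
E
```

```text
pics
0.1822 {'time': 0.0, 'q': array([-1.29649957e+00,  5.28467831e-01,  1.43388948e+00, -1.18997333e-05,
        1.18136336e+00, -1.78523865e-01]), 'joint_velocities': array([-0.00101918, -0.00112861,  0.00085748,  0.00074098,  0.00054063,
       -0.00123294]), 'joint_torque': array([-1.83269374e-03, -4.40053010e+01, -1.76592582e+01,  6.31045480e-02,
        5.83075185e-02, -1.68101919e-04]), 'position': array([ 0.27335923, -0.56167636,  0.40377426]), 'tool_rot': array([ 9.74477429e-01,  2.24482981e-01, -5.64278511e-05, -1.06252717e-03]), 'ft_force': array([-0.27098518,  0.01914559,  0.02782906]), 'moment': array([-0.01998279, -0.04466056,  0.00830297]), 'grip_force': 0.0, 'grip_width': 0.08687044044254572}
top ['pixels', 'depth', 'fov_y', 'cx', 'cy', 'extrinsics'] 47.62438590528777 279.1024046009901 213.67823590567664 [[0.023, 0.998, -0.053, 0.451], [-1.0, 0.022, -0.015, -0.02], [-0.014, 0.053, 0.998, 0.912], [0.0, 0.0, 0.0, 1.0]] None
small_a 0.78 [282. 285.  22.  22.] [ 0.371 -0.008  0.076] [ 0.355 -0.022  0.019] [0.383 0.006 0.103] [92. 53. 85.]
small_a 0.63 [385. 256.  22.  15.
[... 2139 characters left out ...]
  0.102] [ 84. 100. 111.]
small_a_tab 0.6 [312. 208.  17.  52.] [0.427 0.156 0.074] [0.381 0.143 0.001] [0.442 0.195 0.113] [ 84.5  97.  108. ]
pivot 0.7 [313. 272. 209. 170.] [ 0.638 -0.02   0.016] [ 0.574 -0.174  0.004] [0.688 0.14  0.217] [83. 84. 87.]
rod 0.92 [314. 226. 212.  75.] [ 0.627 -0.066  0.203] [ 0.606 -0.189  0.195] [0.662 0.158 0.211] [114. 126. 139.]
rod 0.21 [313. 209.  17.  47.] [0.427 0.156 0.069] [0.408 0.143 0.001] [0.439 0.177 0.112] [ 84.  96. 106.]
loupe 0.54 [298. 250.  20.  19.] [0.486 0.074 0.022] [0.47  0.065 0.001] [0.496 0.093 0.035] [31. 31. 32.]
jar 0.8 [228. 274.  22.  27.] [ 0.466 -0.084  0.028] [ 0.443 -0.098  0.001] [ 0.476 -0.063  0.037] [117. 127. 127.]
```

```bash
python3 - <<'E'
from h import *
D=np.load("top1.npz");S=np.load("scene1.npz")
a=cv2.resize(D["pix"][90:310,150:430],None,fx=2.8,fy=2.65,interpolation=cv2.INTER_CUBIC);cv2.imwrite("pics/a.png",a)
a=cv2.resize(S["pix"][140:340,110:430],None,fx=2.5,fy=2.5,interpolation=cv2.INTER_CUBIC);cv2.imwrite("pics/b.png",a)
for nm,X in(("top",D),("scene",S)):
  P=X["P"]
  for n,(x,y),z0 in(("s1",(.428,-.198),.0),("s2",(.449,.001),0),("big",(.425,.158),.012)):
    near=np.hypot(P[...,0]-x,P[...,1]-y)<.03
    for lab,lo,hi in(("roof",.068,.079),("tabtop",.096,.106)):
        m=near&(P[...,2]>lo+z0)&(P[...,2]<hi+z0)
        q=P[m]; 
        if len(q)<4: print(nm,n,lab,len(q));continue
        r=cv2.minAreaRect((q[:,:2]*1000).astype(np.float32)); print(nm,n,lab,len(q),q.mean(0).round(4),np.round(r[0],1),np.round(r[1],1),round(r[2],1))
  z=P[...,2]; m=(z>.185)&(z<.225)&(P[...,0]>.55)&(P[...,0]<.7)&(abs(P[...,1])<.25)
  q=P[m];
  for y0 in np.arange(-.2,.2,.02):
    k=q[(q[:,1]>=y0)&(q[:,1]<y0+.02)]
    if len(k): print(nm,round(y0,2),len(k),k.mean(0).round(4),k.max(0).round(4),k.min(0).round(4))
E
```

```text
top s1 roof 175 [ 0.4259 -0.1966  0.075 ] [ 425.4 -198.2] [24.6 30.5] 0.9
top s1 tabtop 70 [ 0.4259 -0.1981  0.1005] [ 425.5 -198. ] [11.9 15.2] 0.7
top s2 roof 175 [0.4481 0.002  0.0754] [448.    2.3] [30.  24.8] 79.9
top s2 tabtop 65 [0.448  0.0023 0.1013] [448.    2.2] [15.7 11.6] 77.3
top big roof 170 [0.424  0.1616 0.0872] [423.6 164.2] [24.7 30.9] 8.3
top big tabtop 69 [0.4236 0.1634 0.1127] [424.1 163.4] [11.7 15.8] 1.4
top -0.2 49 [ 0.6062 -0.1848  0.2045] [ 0.6122 -0.1802  0.2074] [ 0.6001 -0.189   0.1975]
top -0.18 153 [ 0.608  -0.1681  0.2077] [ 0.619  -0.16    0.2165] [ 0.5985 -0.18    0.1966]
top -0.16 96 [ 0.6107 -0.1505  0.2041] [ 0.6177 -0.1401  0.2092] [ 0.5999 -0.16    0.1989]
top -0.14 92 [ 0.614 -0.13   0.204] [ 0.6202 -0.1201  0.2083] [ 0.609  -0.1397  0.1989]
top -0.12 91 [ 0.6168 -0.1099  0.204 ] [ 0.6225 -0.1004  0.2079] [ 0.6111 -0.1197  0.1981]
top -0.1 89 [ 0.6196 -0.0899  0.2043] [ 0.6255 -0.0807  0.208 ] [ 0.6141 -0.0995  0.1993]
top -0.08 88 [ 0.6224 -0.0703  0.204 ] [ 0.6289 -0.0613  0.2076] [ 0.6177 -0.0796  0.1983]
top -0.06 95 [ 0.6253 -0.0501  0.204
[... 2418 characters left out ...]
171] [6.192e-01 2.000e-04 1.976e-01]
scene 0.02 78 [0.6399 0.0296 0.2027] [0.6439 0.04   0.206 ] [0.6334 0.02   0.197 ]
scene 0.04 74 [0.643  0.05   0.2025] [0.6478 0.0594 0.2059] [0.6367 0.0405 0.1959]
scene 0.06 70 [0.6457 0.0699 0.2023] [0.6498 0.0794 0.2058] [0.6394 0.0602 0.1957]
scene 0.08 68 [0.6484 0.0896 0.2024] [0.6516 0.0993 0.2059] [0.6421 0.0807 0.1968]
scene 0.1 66 [0.6513 0.1094 0.2024] [0.6548 0.1198 0.2065] [0.6445 0.1007 0.1958]
scene 0.12 162 [0.6554 0.1324 0.2033] [0.6645 0.1399 0.2148] [0.6418 0.1201 0.1894]
scene 0.14 51 [0.6581 0.1497 0.2039] [0.6636 0.1596 0.2142] [0.6472 0.1404 0.1957]
scene 0.16 31 [0.6587 0.1634 0.2025] [0.6629 0.1669 0.2071] [0.6507 0.1605 0.1946]
```

View pics/a.png

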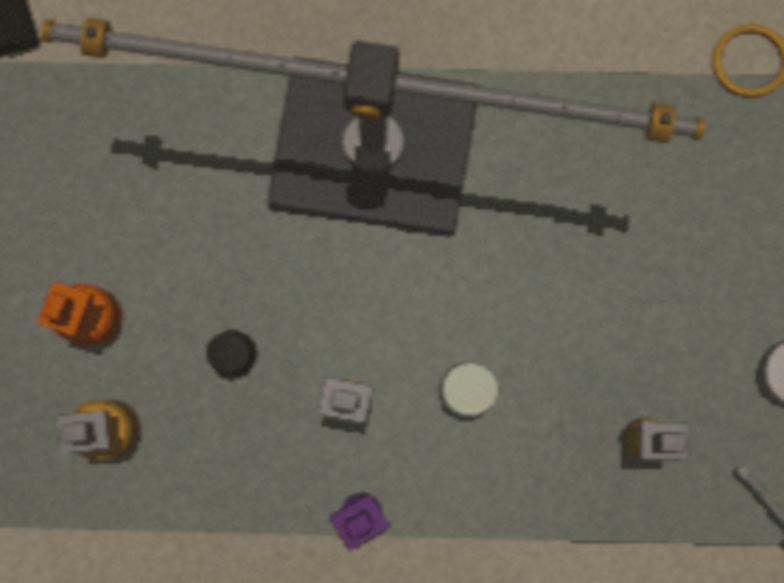

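View pics/b.png

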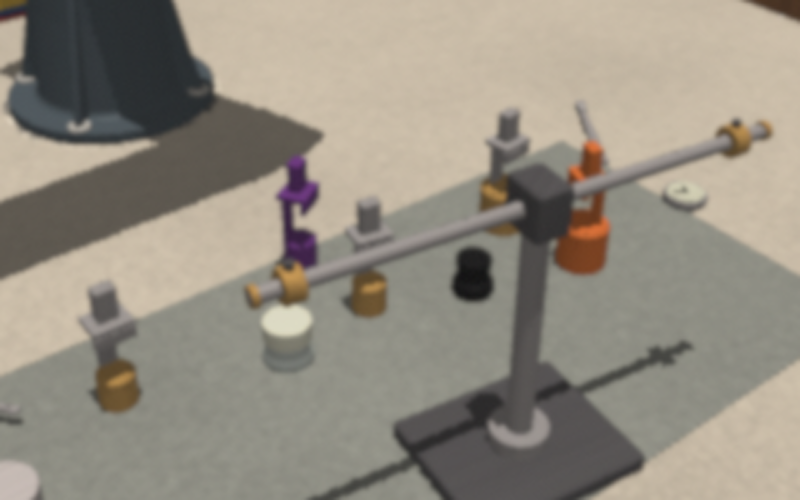

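```bash
python3 - <<'E'
from h import *
D=np.load("top1.npz");S=np.load("scene1.npz")
for nm,X in(("top",D),("scene",S)):
  P=X["P"]
  for n,(x,y),z0 in(("s1",(.4255,-.1985),.0),("s2",(.448,.0015),0),("big",(.424,.163),.012)):
    near=(np.hypot(P[...,0]-x,P[...,1]-y)<.025)&(P[...,2]>.036+z0)&(P[...,2]<.055+z0)
    q=P[near]; print(nm,n,"spine",len(q),(q.mean(0)-[x,y,0]).round(4) if len(q) else "", q.min(0).round(3) if len(q) else "")
  a=np.arctan(.141);p=np.array([.6335,-.0])
  ey=np.array([np.sin(a),np.cos(a)]);ex=np.array([np.cos(a),-np.sin(a)])
  z=P[...,2];s=(P[...,:2]-p)@ey;t=(P[...,:2]-p)@ex
  m=(z>.2095)&(z<.225)&(abs(t)<.02)&(abs(s)<.25)
  h,e=np.histogram(s[m],np.arange(-.2,.2,.002)); print([(round(e[i],3),h[i]) for i in range(len(h)) if h[i]])
  # rod line fit
  m=(z>.193)&(z<.2085)&(abs(t)<.012)&(((s>.03)&(s<.11))|((s<-.05)&(s>-.13)))
  q=P[m];f=np.polyfit(q[:,1],q[:,0],1);r=q[:,0]-np.polyval(f,q[:,1]);print("fit",f,np.percentile(r,[1,99]))
  zt=q[:,2]; print(np.percentile(zt,97))
E
```

```text
top s1 spine 0  
top s2 spine 0  
top big spine 0  
[(np.float64(-0.176), np.int64(2)), (np.float64(-0.174), np.int64(8)), (np.float64(-0.172), np.int64(7)), (np.float64(-0.17), np.int64(8)), (np.float64(-0.168), np.int64(11)), (np.float64(-0.166), np.int64(9)), (np.float64(-0.164), np.int64(5)), (np.float64(-0.026), np.int64(4)), (np.float64(-0.024), np.int64(29)), (np.float64(-0.022), np.int64(33)), (np.float64(-0.02), np.int64(32)), (np.float64(-0.018), np.int64(29)), (np.float64(-0.016), np.int64(33)), (np.float64(-0.014), np.int64(30)), (np.float64(-0.012), np.int64(31)), (np.float64(-0.01), np.int64(34)), (np.float64(-0.008), np.int64(28)), (np.float64(-0.006), np.int64(31)), (np.float64(-0.004), np.int64(34)), (np.float64(-0.002), np.int64(32)), (np.float64(0.0), np.int64(23)), (np.float64(0.132), np.int64(1)), (np.float64(0.134), np.int64(7)), (np.float64(0.136), np.int64(15)), (np.float64(0.138), np.int64(8)), (np.float64(0.14), np.int64(5)), (np.float64(0.142), np.int64(11)), (np.float64(0.144), np.int64(10)), (np.float64(0.146), np.int64(2))]
fit [0.14052478 0.63228964] [-
[... 547 characters left out ...]
 (np.float64(-0.02), np.int64(24)), (np.float64(-0.018), np.int64(18)), (np.float64(-0.016), np.int64(25)), (np.float64(-0.014), np.int64(20)), (np.float64(-0.012), np.int64(19)), (np.float64(-0.01), np.int64(23)), (np.float64(-0.008), np.int64(25)), (np.float64(-0.006), np.int64(22)), (np.float64(-0.004), np.int64(20)), (np.float64(-0.002), np.int64(14)), (np.float64(0.0), np.int64(2)), (np.float64(0.132), np.int64(1)), (np.float64(0.134), np.int64(4)), (np.float64(0.136), np.int64(5)), (np.float64(0.138), np.int64(8)), (np.float64(0.14), np.int64(2)), (np.float64(0.142), np.int64(5)), (np.float64(0.144), np.int64(1))]
fit [0.14056811 0.63585688] [-0.00545147  0.0032688 ]
0.2056111233189257
```

```bash
python3 - <<'E'
from h import *
S=np.load("scene1.npz")["pix"]
cv2.imwrite("pics/c.png",np.hstack([cv2.resize(S[210:275,x:x+50],None,fx=8,fy=8,interpolation=cv2.INTER_CUBIC) for x in (235,)]))
E
```

```text
(no output)
```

View pics/c.png

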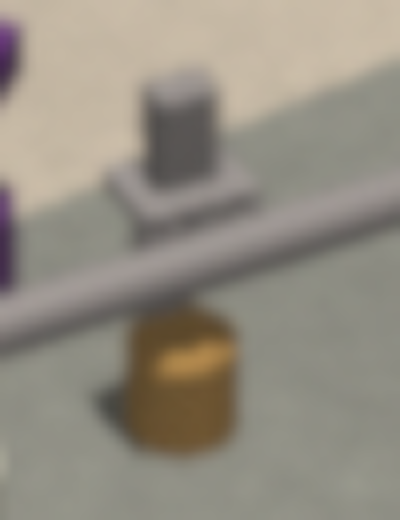

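>>> step_arm:
  rows:
    - [0.019,0.0454,-0.004,0,0,8.1]
    - [0.019,0.0454,-0.004,0,0,8.1]
    - [0.019,0.0454,-0.004,0,0,8.1]
    - [0.019,0.0454,-0.004,0,0,8.1]
    - [0.019,0.0454,-0.004,0,0,8.1]
    - [0.019,0.0454,-0.004,0,0,8.1]
    - [0.019,0.0454,-0.004,0,0,8.1]
    - [0.019,0.0454,-0.004,0,0,8.1]
    - [0,0,0,0,0,0]
  jaw: 0.05
  squeeze: 30

```text
time: 1.92
position: [0.4258, -0.1958, 0.3726]
tool_rot: [0.701, 0.713, 0.0, -0.001]
ft_force: [-0.4, -0.6, -1.0]
grip_width: 0.0499
grip_force: 0.0
```

>>> step_arm:
  rows:
    - [0,-0.003,-0.03,0,0,0]
    - [0,0,-0.03,0,0,0]
    - [0,0,-0.03,0,0,0]
    - [0,0,-0.016,0,0,0]
    - [0,0,-0.0075,0,0,0]
    - [0,0,0,0,0,0]

```text
time: 2.68
position: [0.4255, -0.2025, 0.2592]
tool_rot: [0.703, 0.711, -0.0, 0.0]
ft_force: [0.3, 0.4, 0.6]
grip_width: 0.0502
grip_force: 0.0
```

>>> step_arm:
  rows:
    - [0,0,0,0,0,0]
    - [0,0,0,0,0,0]
    - [0,0,0,0,0,0]
    - [0,0,0,0,0,0]
  jaw: 0.0

```text
time: 3.18
position: [0.4255, -0.2017, 0.2595]
tool_rot: [0.702, 0.712, 0.0, 0.0]
ft_force: [0.9, -0.3, -0.9]
grip_width: 0.0181
grip_force: 0.0
```

>>> step_arm:
  rows:
    - [0,0.0025,0,0,0,0]
    - [0,0,0,0,0,0]
    - [0,0,0,0,0,0]
    - [0,0,0,0,0,0]

```text
time: 3.68
position: [0.4256, -0.1994, 0.2594]
tool_rot: [0.703, 0.712, 0.0, 0.0]
ft_force: [1.0, -0.5, 1.4]
grip_width: 0.0117
grip_force: 30.0
```

>>> step_arm:
  rows:
    - [0,0,0.03,0,0,0]
    - [0,0,0.045,0,0,0]
    - [0,0,0.045,0,0,0]
    - [0.0214,0.0373,0.035,0,0,-1.1]
    - [0.0214,0.0373,0,0,0,-1.1]
    - [0.0214,0.0373,0,0,0,-1.1]
    - [0.0214,0.0373,0,0,0,-1.1]
    - [0.0214,0.0373,0,0,0,-1.1]
    - [0.0214,0.0373,0,0,0,-1.1]
    - [0.0214,0.0373,0,0,0,-1.1]
    - [0.0214,0.0373,0,0,0,-1.1]
    - [0,0,0,0,0,0]

```text
time: 5.18
position: [0.5971, 0.1016, 0.4132]
tool_rot: [0.754, 0.657, -0.0, -0.001]
ft_force: [1.1, -1.0, -1.7]
grip_width: 0.0121
grip_force: 30.0
```

>>> step_arm:
  rows:
    - [0,0,0,0,0,0]
    - [0,0,0,0,0,0]

```text
time: 5.42
position: [0.596, 0.0981, 0.4139]
tool_rot: [0.755, 0.655, -0.001, -0.0]
ft_force: [-0.0, -0.1, -1.8]
grip_width: 0.0118
grip_force: 30.0
```

```bash
cat >> h.py <<'E'
ey=np.array([.1392,.9903]);ex=np.array([.9903,-.1392]);pv=np.array([.632,-.012])
def st():
    o=get_obs();t=o["position"];d=t[:2]-pv;q=o["tool_rot"]
    print("t",round(o["time"],2),"ex %.4f ey %.4f z %.4f"%(d@ex,d@ey,t[2]),"F ex %.2f ey %.2f z %.2f"%(o["ft_force"][:2]@ex,o["ft_force"][:2]@ey,o["ft_force"][2]),"yaw",round(np.degrees(2*np.arctan2(q[1],q[0]))-90,2),o["moment"].round(2),o["grip_width"].round(4))
E
python3 - <<'E'
from h import *
st()
for n in("scene","top"):
    c=camera(n);np.savez(n+"2.npz",P=pts(c),pix=c["pixels"])
    if n=="scene":cv2.imwrite("pics/d.png",cv2.resize(c["pixels"][110:310,180:480],None,fx=2.6,fy=2.6))
E
```

```text
Traceback (most recent call last):
  File "h.py", line 11, in st
    print("t",round(o["time"],2),"ex %.4f ey %.4f z %.4f"%(d@ex,d@ey,t[2]),"F ex %.2f ey %.2f z %.2f"%(o["ft_force"][:2]@ex,o["ft_force"][:2]@ey,o["ft_force"][2]),"yaw",round(np.degrees(2*np.arctan2(q[1],q[0]))-90,2),o["moment"].round(2),o["grip_width"].round(4))
                                                                                                                                                                                                                                              ^^^^^^^^^^^^^^^^^^^^^
AttributeError: 'float' object has no attribute 'round'
```

```bash
sed -i 's/o\["grip_width"\].round(4)/round(float(o["grip_width"]),4)/' h.py
python3 - <<'E'
from h import *
st()
for n in("scene","top"):
    c=camera(n);P=pts(c);np.savez(n+"2.npz",P=P,pix=c["pixels"])
    if n=="scene":cv2.imwrite("pics/d.png",cv2.resize(c["pixels"][110:310,180:480],None,fx=2.6,fy=2.6))
    t=(P[...,:2]-pv)@ex;s=(P[...,:2]-pv)@ey
    m=(abs(t+.05)<.03)&(abs(s-.105)<.03)&(P[...,2]>.15)&(P[...,2]<.235)
    for lo,hi in((.15,.19),(.19,.212),(.216,.226),(.226,.235)):
        k=m&(P[...,2]>lo)&(P[...,2]<hi)
        if k.sum(): print(n,lo,k.sum(),"t",t[k].min().round(4),t[k].max().round(4),"s",s[k].min().round(4),s[k].max().round(4),"z",P[...,2][k].max().round(4))
E
```

```text
t 5.42 ex -0.0510 ey 0.1041 z 0.4139 F ex -0.01 ey -0.11 z -1.85 yaw -8.12 [-0.01 -0.12 -0.01] 0.0118
scene 0.15 252 t -0.063 -0.0365 s 0.09 0.1177 z 0.1899
scene 0.19 75 t -0.0644 -0.0571 s 0.0979 0.1123 z 0.2118
scene 0.216 96 t -0.0624 -0.0376 s 0.0899 0.1204 z 0.2258
scene 0.226 127 t -0.0662 -0.0358 s 0.09 0.1222 z 0.235
```

View pics/d.png

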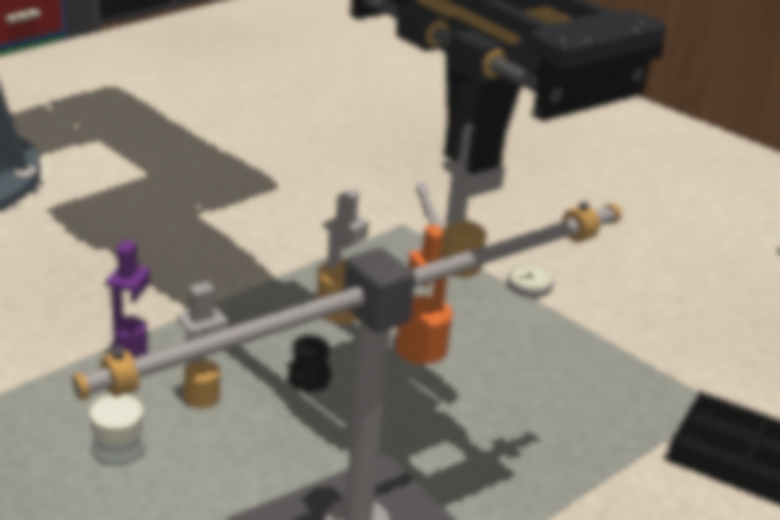

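>>> step_arm:
  rows:
    - [0.009,-0.0013,0,0,0,0]
    - [0.012,-0.0017,0,0,0,0]
    - [0.012,-0.0017,0,0,0,0]
    - [0.012,-0.0017,0,0,0,0]
    - [0.0055,-0.0007,0,0,0,0]
    - [0,0,0,0,0,0]
    - [0,0,-0.006,0,0,0]
    - [0,0,-0.006,0,0,0]
    - [0,0,-0.003,0,0,0]
    - [0,0,-0.002,0,0,0]
    - [0,0,0,0,0,0]

```text
time: 6.9
position: [0.6471, 0.092, 0.3971]
tool_rot: [0.755, 0.656, -0.0, -0.0]
ft_force: [-0.1, -0.4, -1.2]
grip_width: 0.0116
grip_force: 30.0
```

```bash
python3 -c "
from h import *
st()"
```

```text
t 6.9 ex 0.0005 ey 0.1051 z 0.3971 F ex 0.01 ey -0.43 z -1.18 yaw -8.05 [ 0.03 -0.09 -0.01] 0.0116
```

>>> step_arm:
  rows:
    - [0,0,-0.002,0,0,0]
    - [0,0,-0.002,0,0,0]
    - [0.0004,0.003,0,0,0,0]
    - [0.0004,0.003,0,0,0,0]
    - [0.0004,0.003,0,0,0,0]
    - [0.0004,0.003,0,0,0,0]
    - [0.0003,0.002,0,0,0,0]
    - [0.0002,0.0012,0,0,0,0]
    - [0.0001,0.0008,0,0,0,0]

```text
time: 8.02
position: [0.6494, 0.1081, 0.3932]
tool_rot: [0.755, 0.656, -0.0, 0.0]
ft_force: [0.1, 0.4, -0.7]
grip_width: 0.0121
grip_force: 30.0
```

```bash
python3 -c "
from h import *
st()"
```

```text
t 8.03 ex 0.0005 ey 0.1213 z 0.3932 F ex 0.01 ey 0.40 z -0.74 yaw -8.06 [-0.01 -0.09  0.01] 0.0121
```

>>> step_arm:
  rows:
    - [0.0001,0.0006,0,0,0,0]
    - [0.0001,0.0006,0,0,0,0]
    - [0.0001,0.0006,0,0,0,0]
    - [0.0001,0.0006,0,0,0,0]
    - [0.0001,0.0006,0,0,0,0]

```text
time: 8.65
position: [0.6499, 0.1111, 0.3932]
tool_rot: [0.755, 0.656, -0.0, -0.0]
ft_force: [0.8, 0.0, -0.7]
grip_width: 0.0115
grip_force: 30.0
```

```bash
python3 -c "
from h import *
st()"
```

```text
t 8.65 ex 0.0005 ey 0.1244 z 0.3932 F ex 0.74 ey 0.15 z -0.72 yaw -8.05 [-0.   -0.1   0.01] 0.0115
```

>>> step_arm:
  rows:
    - [0.0001,0.0006,0,0,0,0]
    - [0.0001,0.0006,0,0,0,0]
    - [0.0001,0.0006,0,0,0,0]
    - [0.0001,0.0006,0,0,0,0]
    - [0.0001,0.0006,0,0,0,0]

```text
time: 9.28
position: [0.6503, 0.1141, 0.3932]
tool_rot: [0.755, 0.656, -0.0, -0.0]
ft_force: [0.6, -0.2, -0.3]
grip_width: 0.0115
grip_force: 30.0
```

>>> step_arm:
  rows:
    - [0.0001,0.0006,0,0,0,0]
    - [0.0001,0.0006,0,0,0,0]

```text
time: 9.52
position: [0.6506, 0.1153, 0.3932]
tool_rot: [0.755, 0.656, 0.0, -0.0]
ft_force: [-0.0, 0.0, -0.1]
grip_width: 0.012
grip_force: 30.0
```

>>> step_arm:
  rows:
    - [0.0001,0.0005,0,0,0,0]
    - [0.0001,0.0005,0,0,0,0]

```text
time: 9.78
position: [0.6507, 0.1159, 0.3932]
tool_rot: [0.755, 0.656, -0.001, 0.0]
ft_force: [-0.6, -0.9, -1.0]
grip_width: 0.0121
grip_force: 30.0
```

>>> step_arm:
  rows:
    - [0.0001,0.0004,0,0,0,0]
    - [0,0,0,0,0,0]

```text
time: 10.02
position: [0.6508, 0.1161, 0.3931]
tool_rot: [0.755, 0.656, -0.001, 0.0]
ft_force: [-0.8, -4.4, -1.4]
grip_width: 0.0116
grip_force: 30.0
```

>>> step_arm:
  rows:
    - [0.0001,0.0003,0,0,0,0]
    - [0,0,0,0,0,0]

```text
time: 10.28
position: [0.6508, 0.1162, 0.3931]
tool_rot: [0.755, 0.656, -0.001, 0.0]
ft_force: [-0.8, -4.7, -0.9]
grip_width: 0.0117
grip_force: 30.0
```

>>> step_arm:
  rows:
    - [0.00026,0.00181,-0.00124,-0.539,0.0757,0]
    - [0.00026,0.0018,-0.00126,-0.539,0.0757,0]
    - [0.00025,0.00179,-0.00127,-0.539,0.0757,0]
    - [0.00025,0.00177,-0.00129,-0.539,0.0757,0]
    - [0.00025,0.00176,-0.00131,-0.539,0.0757,0]
    - [0,0,0,0,0,0]

```text
time: 11.02
position: [0.6521, 0.1252, 0.3868]
tool_rot: [0.755, 0.656, -0.019, 0.016]
ft_force: [-0.9, -5.2, -0.8]
grip_width: 0.0118
grip_force: 30.0
```

```bash
python3 -c "
from h import *
st()"
```

```text
t 11.03 ex 0.0008 ey 0.1387 z 0.3868 F ex -0.21 ey -5.25 z -0.78 yaw -8.04 [-1.1   0.15  0.02] 0.0118
```

>>> step_arm:
  rows:
    - [0.00025,0.00175,-0.00133,-0.539,0.0757,0]
    - [0.00025,0.00174,-0.00134,-0.539,0.0757,0]
    - [0.00024,0.00173,-0.00136,-0.539,0.0757,0]
    - [0.00024,0.00172,-0.00137,-0.539,0.0757,0]
    - [0.00024,0.0017,-0.00139,-0.539,0.0757,0]
    - [0,0,0,0,0,0]

```text
time: 11.78
position: [0.6533, 0.1339, 0.3802]
tool_rot: [0.754, 0.655, -0.037, 0.032]
ft_force: [-0.7, -6.4, 0.7]
grip_width: 0.0116
grip_force: 30.0
```

>>> step_arm:
  rows:
    - [0,0,0,0,0,0]
    - [0,0,0,0,0,0]

```text
time: 12.02
position: [0.6533, 0.1338, 0.3804]
tool_rot: [0.754, 0.655, -0.037, 0.032]
ft_force: [-0.9, -6.1, -0.3]
grip_width: 0.0119
grip_force: 30.0
```

```bash
cat >> h.py <<'E'
def tilt(n="scene",save=None):
    c=camera(n);P=pts(c);z=P[...,2];s=(P[...,:2]-pv)@ey;t=(P[...,:2]-pv)@ex
    out=[]
    m=(abs(t)<.009)&(abs(z-.2)<.035)&(abs(s)<.19)&((s<-.03)|(s>.03))
    for side in((s<0),(s>0)):
        k=m&side
        if k.sum()<50: continue
        # robust fit of visible rod points through the pivot neighbourhood
        x=s[k];y=z[k];f=np.polyfit(x,y,1)
        for _ in range(8):
            r=y-np.polyval(f,x);g=abs(r-np.median(r))<.005;f=np.polyfit(x[g],y[g],1)
        out.append((f.round(4).tolist(),int(g.sum())))
    print(n,out)
    if save: cv2.imwrite("pics/"+save,cv2.resize(c["pixels"][90:330,160:480],None,fx=2.4,fy=2.4))
    return c,P
E
python3 -c "
from h import *
st();tilt();tilt('top')"
```

```text
t 12.03 ex 0.0008 ey 0.1474 z 0.3804 F ex -0.03 ey -6.19 z -0.25 yaw -8.06 [-1.01  0.18  0.06] 0.0119
scene [([-0.113, 0.2023], 703), ([-0.075, 0.2016], 346)]
top [([-0.1129, 0.2036], 684), ([-0.1077, 0.2049], 374)]
```

>>> step_arm:
  rows:
    - [0,-0.0003,0.0005,0,0,0]
    - [0,-0.0003,0.0005,0,0,0]
    - [0,0,0,0,0,0]

```text
time: 12.5
position: [0.6533, 0.1336, 0.3812]
tool_rot: [0.754, 0.655, -0.036, 0.031]
ft_force: [-1.9, -5.3, 0.9]
grip_width: 0.0117
grip_force: 30.0
```

```bash
python3 -c "
from h import *
st();tilt();tilt('top')"
```

```text
t 12.5 ex 0.0008 ey 0.1472 z 0.3812 F ex -1.12 ey -5.50 z 0.87 yaw -8.06 [-0.91  0.23  0.09] 0.0117
scene [([-0.1053, 0.2024], 709), ([-0.077, 0.2022], 358)]
top [([-0.1072, 0.2036], 684), ([-0.0928, 0.2042], 370)]
```

>>> step_arm:
  rows:
    - [-0.0001,-0.0004,0.0003,0,0,0]
    - [0,-0.0002,0.0002,0,0,0]
    - [0,0,0,0,0,0]

```text
time: 12.98
position: [0.6532, 0.1334, 0.3816]
tool_rot: [0.754, 0.655, -0.036, 0.031]
ft_force: [-1.9, -3.5, 0.1]
grip_width: 0.0117
grip_force: 30.0
```

>>> step_arm:
  rows:
    - [0,0,0,0,0,0]
    - [0,0,0,0,0,0]
    - [0,0,0,0,0,0]
  jaw: 0.024

```text
time: 13.35
position: [0.6535, 0.1338, 0.3817]
tool_rot: [0.754, 0.655, -0.035, 0.031]
ft_force: [-0.5, -0.4, 0.6]
grip_width: 0.0231
grip_force: 0.0
```

```bash
python3 -c "
from h import *
st();tilt('scene','e.png');tilt('top')"
```

```text
t 13.35 ex 0.0010 ey 0.1474 z 0.3817 F ex -0.42 ey -0.47 z 0.57 yaw -8.05 [ 0.04 -0.07  0.01] 0.0231
scene [([-0.0984, 0.2023], 719), ([-0.0682, 0.202], 329)]
top [([-0.0983, 0.2037], 676), ([-0.083, 0.204], 381)]
```

View pics/e.png

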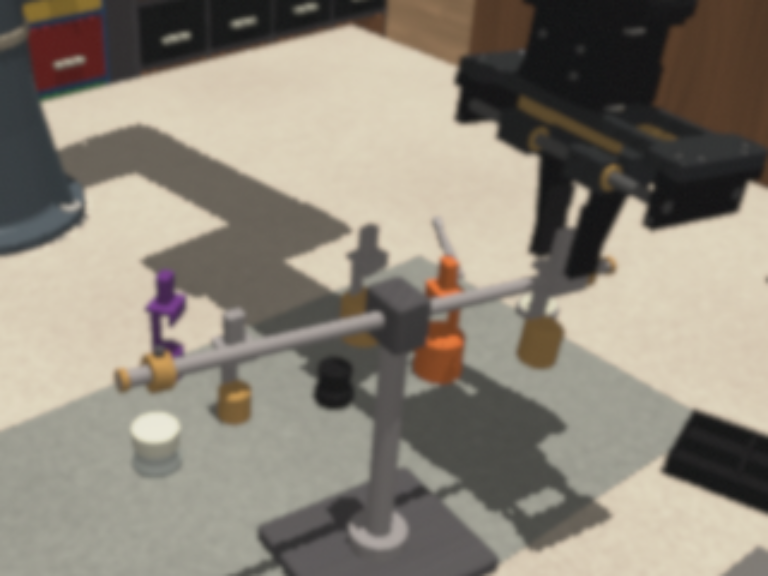

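>>> step_arm:
  rows:
    - [0.0003,0.0019,0.02,0,0,0]
    - [0.0003,0.0028,0.03,0,0,0]
    - [-0.022,0,0.01,1.347,-0.189,0]
    - [-0.032,0.002,0,1.347,-0.189,0]
    - [-0.032,0.003,0,1.347,-0.189,0]
    - [-0.032,0.004,0,1.347,-0.189,0]
    - [-0.032,0.004,-0.01,0,0,4.0]
    - [-0.032,0.004,-0.02,0,0,4.0]
    - [-0.032,0.004,-0.03,0,0,4.0]
    - [-0.016,0.0035,-0.02,0,0,4.2]
    - [0,0,0,0,0,0]
  jaw: 0.05

```text
time: 14.82
position: [0.4225, 0.1627, 0.3607]
tool_rot: [0.655, 0.755, -0.001, -0.001]
ft_force: [1.3, 0.0, 1.1]
grip_width: 0.0498
grip_force: 0.0
```

>>> step_arm:
  rows:
    - [0,0,0,0,0,0]
    - [0,0,0,0,0,0]

```text
time: 15.08
position: [0.4254, 0.1624, 0.3626]
tool_rot: [0.655, 0.755, 0.001, 0.001]
ft_force: [0.7, 0.9, 0.3]
grip_width: 0.0502
grip_force: 0.0
```

```bash
python3 - <<'E'
from h import *
st();print(get_obs()["tool_rot"],get_obs()["position"])
c,P=tilt();z=P[...,2]
for n,(x,y),z0 in(("s2",(.448,.0015),0),("big",(.424,.163),.012)):
    near=np.hypot(P[...,0]-x,P[...,1]-y)<.03
    for lo,hi in((.068,.079),(.096,.106)):
        q=P[near&(z>lo+z0)&(z<hi+z0)]
        if len(q)>5: r=cv2.minAreaRect((q[:,:2]*1000).astype(np.float32)); print(n,len(q),np.round(r[0],1),np.round(r[1],1),round(r[2],1))
E
```

```text
t 15.07 ex -0.2289 ey 0.1440 z 0.3626 F ex 0.58 ey 0.97 z 0.26 yaw 8.09 [-0.   -0.08  0.04] 0.0502
[0.65548809 0.75520354 0.00126755 0.00117007] [0.42537685 0.16244211 0.36257716]
scene [([-0.1015, 0.202], 722), ([-0.0117, 0.1984], 372)]
s2 46 [447.1  -0.9] [31.9 18.3] 43.8
s2 45 [448.7   1.3] [15. 11.] 83.3
big 97 [425.3 162.8] [25.9 33.1] 3.6
big 37 [424.3 163.2] [12.9 15.6] 22.5
```

>>> step_arm:
  rows:
    - [-0.001,0.0006,-0.02,0,0,0]
    - [0,0,-0.03,0,0,0]
    - [0,0,-0.025,0,0,0]
    - [0,0,-0.0115,0,0,0]
    - [0,0,-0.005,0,0,0]
    - [0,0,0,0,0,0]

```text
time: 15.88
position: [0.4233, 0.1631, 0.2704]
tool_rot: [0.655, 0.755, 0.0, 0.0]
ft_force: [0.4, -0.6, -0.3]
grip_width: 0.0497
grip_force: 0.0
```

>>> step_arm:
  rows:
    - [0,0,0,0,0,0]
    - [0,0,0,0,0,0]
    - [0,0,0,0,0,0]
    - [0,0,0,0,0,0]
    - [0,0,0,0,0,0]
    - [0,0,0,0,0,0]
    - [0,0,0,0,0,0]
  jaw: 0.0
  squeeze: 40

```text
time: 16.75
position: [0.423, 0.1631, 0.2702]
tool_rot: [0.655, 0.756, 0.0, 0.0]
ft_force: [0.4, 0.0, 2.0]
grip_width: 0.0119
grip_force: 40.0
```

>>> step_arm:
  rows:
    - [0,0,0.03,0,0,0]
    - [0,0,0.045,0,0,0]
    - [0,0,0.045,0,0,0]
    - [0.0177,-0.0324,0.0334,0,0,-2.0]
    - [0.0177,-0.0324,0,0,0,-2.0]
    - [0.0177,-0.0324,0,0,0,-2.0]
    - [0.0177,-0.0324,0,0,0,-2.0]
    - [0.0177,-0.0324,0,0,0,-2.0]
    - [0.0177,-0.0324,0,0,0,-2.0]
    - [0.0177,-0.0324,0,0,0,-2.0]
    - [0.0177,-0.0324,0,0,0,-2.1]

```text
time: 18.12
position: [0.5645, -0.097, 0.4223]
tool_rot: [0.755, 0.656, -0.001, -0.001]
ft_force: [0.6, 0.5, -2.3]
grip_width: 0.0115
grip_force: 40.0
```

>>> step_arm:
  rows:
    - [0,0,0,-1.418,0.199,0]
    - [0,0,0,-1.418,0.199,0]
    - [0,0,0,-1.418,0.199,0]
    - [0,0,0,-1.418,0.199,0]
    - [0,0,0,0,0,0]

```text
time: 18.75
position: [0.5644, -0.0953, 0.4236]
tool_rot: [0.753, 0.656, -0.038, 0.033]
ft_force: [-0.4, 0.5, -3.4]
grip_width: 0.0116
grip_force: 40.0
```

```bash
python3 - <<'E'
from h import *
st()
from scipy.spatial.transform import Rotation as R
print(R.from_quat(get_obs()["tool_rot"]).as_matrix().round(3))
c,P=tilt();tilt("top")
t=(P[...,:2]-pv)@ex;s=(P[...,:2]-pv)@ey;z=P[...,2]
m=(abs(t+.055)<.035)&(abs(s+.11)<.04)
for lo,hi in((.15,.19),(.195,.215),(.217,.235)):
    k=m&(z>lo)&(z<hi)
    if k.sum(): print(lo,k.sum(),"t",t[k].min().round(4),t[k].max().round(4),"s",s[k].min().round(4),s[k].max().round(4),z[k].max().round(4))
E
```

```text
t 18.75 ex -0.0554 ey -0.0919 z 0.4236 F ex -0.48 ey 0.48 z -3.40 yaw -7.89 [ 0.14 -0.01 -0.  ] 0.0116
[[ 0.137  0.991 -0.014]
 [ 0.986 -0.137 -0.099]
 [-0.1   -0.    -0.995]]
scene [([-0.0984, 0.2023], 710), ([-0.0131, 0.1986], 371)]
top [([-0.0266, 0.2007], 569)]
0.15 245 t -0.0616 -0.0324 s -0.1386 -0.0972 0.1899
0.195 389 t -0.0716 -0.0345 s -0.1357 -0.0983 0.2149
0.217 117 t -0.0677 -0.0413 s -0.126 -0.0956 0.235
```

>>> step_arm:
  rows:
    - [0.0085,-0.0012,0,0,0,0]
    - [0.012,-0.0017,0,0,0,0]
    - [0.012,-0.0017,0,0,0,0]
    - [0.012,-0.0017,0,0,0,0]
    - [0.011,-0.0015,0,0,0,0]
    - [0,0,0,0,0,0]
    - [-0.0001,-0.0006,-0.006,0,0,0]
    - [-0.0001,-0.0006,-0.006,0,0,0]
    - [0,-0.0004,-0.003,0,0,0]
    - [0,-0.0002,-0.002,0,0,0]
    - [0,0,0,0,0,0]

```text
time: 20.23
position: [0.6198, -0.1057, 0.4064]
tool_rot: [0.754, 0.656, -0.038, 0.033]
ft_force: [0.5, -0.1, -2.9]
grip_width: 0.0118
grip_force: 40.0
```

```bash
python3 - <<'E'
from h import *
st()
tilt()
E
```

```text
t 20.23 ex 0.0010 ey -0.0945 z 0.4064 F ex 0.54 ey -0.03 z -2.86 yaw -7.96 [ 0.08 -0.08  0.05] 0.0118
scene [([-0.0904, 0.2025], 579), ([-0.01, 0.1982], 370)]
```

>>> step_arm:
  rows:
    - [0,-0.0002,-0.002,0,0,0]
    - [0,-0.0001,-0.0015,0,0,0]
    - [-0.0004,-0.003,0.0003,0,0,0]
    - [-0.0004,-0.003,0.0003,0,0,0]
    - [-0.0004,-0.003,0.0003,0,0,0]
    - [-0.0004,-0.003,0.0003,0,0,0]
    - [-0.0003,-0.002,0.0002,0,0,0]
    - [-0.0002,-0.0012,0.0001,0,0,0]
    - [-0.0001,-0.0008,0.0001,0,0,0]

```text
time: 21.4
position: [0.6176, -0.1221, 0.4046]
tool_rot: [0.754, 0.656, -0.038, 0.033]
ft_force: [1.2, 0.0, -3.0]
grip_width: 0.0113
grip_force: 40.0
```

```bash
python3 - <<'E'
from h import *
st()
E
```

```text
t 21.4 ex 0.0011 ey -0.1110 z 0.4046 F ex 1.18 ey 0.21 z -3.00 yaw -7.96 [ 0.1  -0.13 -0.  ] 0.0113
```

>>> step_arm:
  rows:
    - [-0.0001,-0.0006,6e-05,0,0,0]
    - [-0.0001,-0.0006,6e-05,0,0,0]
    - [-0.0001,-0.0006,6e-05,0,0,0]

```text
time: 21.78
position: [0.6173, -0.1238, 0.4048]
tool_rot: [0.753, 0.656, -0.038, 0.033]
ft_force: [-0.4, -0.5, -2.5]
grip_width: 0.0118
grip_force: 40.0
```

>>> step_arm:
  rows:
    - [-0.0001,-0.0006,6e-05,0,0,0]
    - [-0.0001,-0.0006,6e-05,0,0,0]

```text
time: 22.02
position: [0.6171, -0.125, 0.4049]
tool_rot: [0.753, 0.656, -0.038, 0.033]
ft_force: [-0.3, -0.4, -2.6]
grip_width: 0.0119
grip_force: 40.0
```

>>> step_arm:
  rows:
    - [-0.0001,-0.0005,5e-05,0,0,0]
    - [-0.0001,-0.0005,5e-05,0,0,0]

```text
time: 22.28
position: [0.6169, -0.126, 0.405]
tool_rot: [0.754, 0.656, -0.038, 0.033]
ft_force: [0.9, 0.1, -3.1]
grip_width: 0.0114
grip_force: 40.0
```

>>> step_arm:
  rows:
    - [-0.0001,-0.0005,5e-05,0,0,0]
    - [-0.0001,-0.0005,5e-05,0,0,0]

```text
time: 22.52
position: [0.6167, -0.1271, 0.4051]
tool_rot: [0.754, 0.655, -0.038, 0.033]
ft_force: [0.6, -1.0, -2.2]
grip_width: 0.0117
grip_force: 40.0
```

>>> step_arm:
  rows:
    - [-0.0001,-0.0005,5e-05,0,0,0]
    - [-0.0001,-0.0005,5e-05,0,0,0]

```text
time: 22.78
position: [0.6165, -0.1279, 0.4052]
tool_rot: [0.754, 0.655, -0.037, 0.033]
ft_force: [-0.3, 0.7, -2.3]
grip_width: 0.0118
grip_force: 40.0
```

>>> step_arm:
  rows:
    - [-0.0001,-0.0005,5e-05,0,0,0]
    - [0,0,0,0,0,0]

```text
time: 23.02
position: [0.6165, -0.128, 0.4052]
tool_rot: [0.754, 0.656, -0.037, 0.032]
ft_force: [0.6, 2.8, -3.6]
grip_width: 0.0115
grip_force: 40.0
```

>>> step_arm:
  rows:
    - [0,-0.0003,3e-05,0,0,0]
    - [0,0,0,0,0,0]

```text
time: 23.28
position: [0.6165, -0.1282, 0.4051]
tool_rot: [0.754, 0.656, -0.037, 0.032]
ft_force: [1.8, 5.7, -3.2]
grip_width: 0.0114
grip_force: 40.0
```

```bash
python3 - <<'E'
from h import *
st()
E
```

```text
t 23.27 ex 0.0008 ey -0.1172 z 0.4051 F ex 1.04 ey 5.85 z -3.18 yaw -7.95 [ 1.07 -0.36  0.05] 0.0114
```

>>> step_arm:
  rows:
    - [-0.00028,-0.00199,-0.00118,0.567,-0.0798,0]
    - [-0.00028,-0.00202,-0.0012,0.567,-0.0798,0]
    - [-0.00028,-0.00201,-0.00122,0.567,-0.0798,0]
    - [-0.00028,-0.002,-0.00124,0.567,-0.0798,0]
    - [-0.00028,-0.00198,-0.00126,0.567,-0.0798,0]
    - [-0.00028,-0.00197,-0.00128,0.567,-0.0798,0]
    - [0,0,0,0,0,0]

```text
time: 24.15
position: [0.6148, -0.1403, 0.3978]
tool_rot: [0.754, 0.656, -0.014, 0.012]
ft_force: [2.2, 5.9, -1.8]
grip_width: 0.0115
grip_force: 40.0
```

```bash
python3 - <<'E'
from h import *
st();tilt()
E
```

```text
t 24.15 ex 0.0008 ey -0.1295 z 0.3978 F ex 1.33 ey 6.19 z -1.76 yaw -7.98 [ 1.14 -0.42  0.02] 0.0115
scene [([-0.0322, 0.2025], 575), ([0.0456, 0.1986], 388)]
```

>>> step_arm:
  rows:
    - [-0.00027,-0.00185,-0.0013,0.567,-0.0798,0]
    - [-0.00027,-0.00193,-0.00132,0.567,-0.0798,0]
    - [-0.00027,-0.00192,-0.00134,0.567,-0.0798,0]
    - [-0.00027,-0.00191,-0.00136,0.567,-0.0798,0]
    - [-0.00027,-0.00189,-0.00138,0.567,-0.0798,0]
    - [-0.00026,-0.00188,-0.0014,0.567,-0.0798,0]
    - [0,0,0,0,0,0]

```text
time: 25.08
position: [0.6132, -0.1517, 0.39]
tool_rot: [0.755, 0.656, 0.008, -0.007]
ft_force: [2.2, 6.3, -1.6]
grip_width: 0.0116
grip_force: 40.0
```

```bash
python3 - <<'E'
from h import *
st();tilt()
E
```

```text
t 25.07 ex 0.0008 ey -0.1410 z 0.3900 F ex 1.29 ey 6.49 z -1.64 yaw -7.97 [ 1.09 -0.37 -0.01] 0.0116
scene [([-0.0013, 0.2011], 604), ([0.0558, 0.2015], 413)]
```

>>> step_arm:
  rows:
    - [-0.00026,-0.0018,-0.00142,0.567,-0.0798,0]
    - [-0.00026,-0.00186,-0.00143,0.567,-0.0798,0]
    - [-0.00026,-0.00185,-0.00145,0.567,-0.0798,0]
    - [-0.00026,-0.00183,-0.00147,0.567,-0.0798,0]
    - [-0.00025,-0.0018,-0.00148,0.567,-0.0798,0]
    - [0,0,0,0,0,0]

```text
time: 25.88
position: [0.6119, -0.1609, 0.383]
tool_rot: [0.754, 0.656, 0.027, -0.024]
ft_force: [1.4, 6.2, -0.7]
grip_width: 0.0114
grip_force: 40.0
```

```bash
python3 - <<'E'
from h import *
st()
for n in("scene","top"):
    c,P=tilt(n,"f_%s.png"%n)
    z=P[...,2];s=(P[...,:2]-pv)@ey;t=(P[...,:2]-pv)@ex
    m=(abs(t)<.006)&(abs(z-.2)<.03)
    for s0 in(-.18,-.1,-.075,-.05,.05,.075,.1,.17):
        k=m&(abs(s-s0)<.008); print(s0,k.sum(),np.median(z[k]).round(4) if k.sum() else None,end="; ")
    print()
E
```

```text
t 25.88 ex 0.0008 ey -0.1502 z 0.3830 F ex 0.50 ey 6.36 z -0.68 yaw -7.97 [ 1.04 -0.34  0.02] 0.0114
scene [([0.0406, 0.2006], 554), ([0.0871, 0.2022], 407)]
-0.18 63 0.1898; -0.1 73 0.1953; -0.075 65 0.1971; -0.05 69 0.1988; 0.05 63 0.2068; 0.075 60 0.2087; 0.1 55 0.2109; 0.17 58 0.2162; 
top [([0.0782, 0.2043], 319), ([0.1155, 0.2022], 657)]
-0.18 0 None; -0.1 48 0.1966; -0.075 70 0.1987; -0.05 70 0.2006; 0.05 73 0.2084; 0.075 73 0.2102; 0.1 74 0.2117; 0.17 75 0.2179;
```

View pics/f_scene.png

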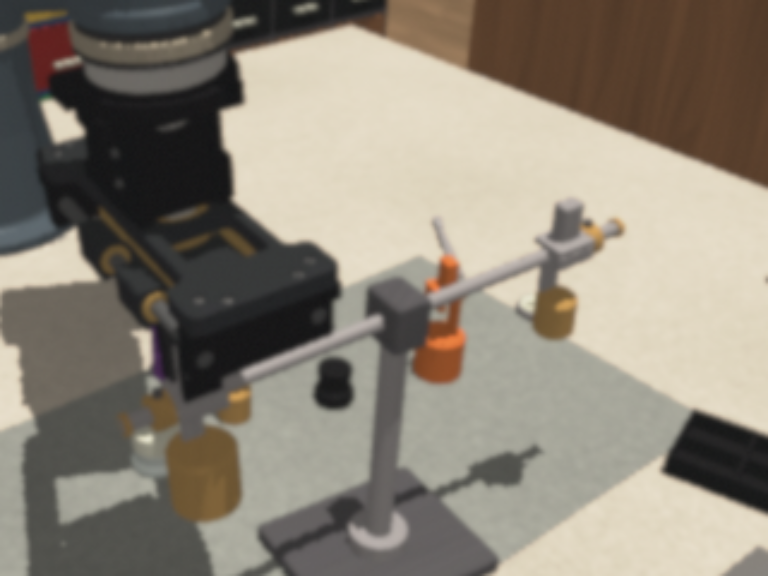

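>>> step_arm:
  rows:
    - [0.0001,0.0003,0,0,0,0]
    - [0,0.0003,0,0,0,0]
    - [0,0,0,0,0,0]

```text
time: 26.35
position: [0.6119, -0.1606, 0.383]
tool_rot: [0.754, 0.656, 0.027, -0.023]
ft_force: [-0.2, 5.4, 0.2]
grip_width: 0.0119
grip_force: 40.0
```

```bash
cat >> h.py <<'E'
def tl(n="scene"):
    c=camera(n);P=pts(c)
    z=P[...,2];s=(P[...,:2]-pv)@ey;t=(P[...,:2]-pv)@ex
    m=(abs(t)<.006)&(abs(z-.2)<.03)
    d={s0:np.median(z[m&(abs(s-s0)<.008)]) for s0 in(-.1,-.075,-.05,.05,.075,.1)}
    print("tilt",[round((d[a]-d[-a])/2/a,4) for a in(.05,.075,.1)]); return c,P
E
python3 - <<'E'
from h import *
st();tl()
E
```

```text
t 26.35 ex 0.0008 ey -0.1499 z 0.3830 F ex -0.90 ey 5.35 z 0.24 yaw -7.95 [ 0.85 -0.25  0.01] 0.0119
tilt [np.float64(0.0767), np.float64(0.0805), np.float64(0.0782)]
```

>>> step_arm:
  rows:
    - [0.0001,0.0003,0,0,0,0]
    - [0,0.0002,0,0,0,0]
    - [0,0,0,0,0,0]

```text
time: 26.78
position: [0.612, -0.1604, 0.3826]
tool_rot: [0.754, 0.656, 0.026, -0.023]
ft_force: [0.3, 4.0, 0.3]
grip_width: 0.0118
grip_force: 40.0
```

>>> step_arm:
  rows:
    - [0,0,0,0,0,0]
    - [0,0,0,0,0,0]
    - [0,0,0,0,0,0]
  jaw: 0.024

```text
time: 27.15
position: [0.6121, -0.1608, 0.3827]
tool_rot: [0.754, 0.656, 0.026, -0.022]
ft_force: [-0.0, 0.2, 0.0]
grip_width: 0.0234
grip_force: 0.0
```

```bash
python3 - <<'E'
from h import *
st();tl()
E
```

```text
t 27.15 ex 0.0010 ey -0.1501 z 0.3827 F ex -0.06 ey 0.20 z 0.00 yaw -7.97 [-0.08 -0.11 -0.03] 0.0234
tilt [np.float64(0.0844), np.float64(0.0839), np.float64(0.08)]
```

>>> step_arm:
  rows:
    - [-0.0002,-0.0014,0.02,0,0,0]
    - [-0.0003,-0.0021,0.03,0,0,0]
    - [-0.0173,0.0076,0,-1.32,0.186,0]
    - [-0.0273,0.0276,0,-1.32,0.186,0]
    - [-0.0273,0.0276,0,-1.32,0.186,0]
    - [-0.0273,0.0276,0,0,0,-0.7]
    - [-0.0273,0.0276,-0.02,0,0,-0.7]
    - [-0.0273,0.0276,-0.033,0,0,-0.6]
    - [-0.01,0.02,-0.04,0,0,0]
    - [0,0,0,0,0,0]
    - [0,0,0,0,0,0]
    - [0,0,0,0,0,0]
  jaw: 0.05

```text
time: 28.7
position: [0.4493, 0.0009, 0.341]
tool_rot: [0.766, 0.643, 0.001, 0.002]
ft_force: [-0.2, 0.9, 0.4]
grip_width: 0.0501
grip_force: 0.0
```

```bash
python3 - <<'E'
from h import *
st();print(get_obs()["tool_rot"],get_obs()["position"])
E
```

```text
t 28.7 ex -0.1827 ey -0.0126 z 0.3410 F ex -0.35 ey 0.85 z 0.44 yaw -10.0 [-0.01 -0.07  0.05] 0.0501
[0.76605383 0.64277232 0.00130146 0.00189261] [0.44928667 0.00091374 0.34098073]
```

>>> step_arm:
  rows:
    - [-0.0012,0.0006,-0.025,0,0,0]
    - [0,0,-0.03,0,0,0]
    - [0,0,-0.016,0,0,0]
    - [0,0,-0.0075,0,0,0]
    - [0,0,-0.003,0,0,0]
    - [0,0,0,0,0,0]

```text
time: 29.45
position: [0.4469, 0.0023, 0.2585]
tool_rot: [0.766, 0.643, 0.0, 0.001]
ft_force: [0.1, 0.0, 1.2]
grip_width: 0.0502
grip_force: 0.0
```

>>> step_arm:
  rows:
    - [0,0,0,0,0,0]
    - [0,0,0,0,0,0]
    - [0,0,0,0,0,0]
    - [0,0,0,0,0,0]
    - [0,0,0,0,0,0]
    - [0,0,0,0,0,0]
    - [0,0,0,0,0,0]
  jaw: 0.0
  squeeze: 30

```text
time: 30.32
position: [0.4466, 0.0025, 0.258]
tool_rot: [0.766, 0.643, 0.0, 0.0]
ft_force: [0.1, 0.2, 0.4]
grip_width: 0.0123
grip_force: 30.0
```

>>> step_arm:
  rows:
    - [0,0,0.03,0,0,0]
    - [0,0,0.045,0,0,0]
    - [0,0,0.045,0,0,0]
    - [0.0139,0.005,0.0404,0,0,1.0]
    - [0.025,0.009,0,0,0,1.0]
    - [0.025,0.009,0,0,0,0]
    - [0.025,0.009,0,0,0,0]
    - [0.025,0.009,0,1.552,-0.218,0]
    - [0.025,0.009,0,1.552,-0.218,0]
    - [0,0,0,1.552,-0.218,0]
    - [0,0,0,0,0,0]
    - [0,0,0,0,0,0]

```text
time: 31.82
position: [0.5845, 0.0522, 0.4182]
tool_rot: [0.754, 0.656, 0.03, -0.027]
ft_force: [0.1, 0.1, -1.4]
grip_width: 0.0121
grip_force: 30.0
```

```bash
python3 - <<'E'
from h import *
st()
c,P=tl()
t=(P[...,:2]-pv)@ex;s=(P[...,:2]-pv)@ey;z=P[...,2]
m=(abs(t+.055)<.035)&(abs(s-.07)<.04)
for lo,hi in((.15,.19),(.195,.215),(.217,.235)):
    k=m&(z>lo)&(z<hi)
    if k.sum(): print(lo,k.sum(),"t",t[k].min().round(4),t[k].max().round(4),"s",s[k].min().round(4),s[k].max().round(4),z[k].max().round(4))
E
```

```text
t 31.82 ex -0.0560 ey 0.0570 z 0.4182 F ex 0.04 ey 0.15 z -1.37 yaw -7.98 [-0.09 -0.1  -0.02] 0.0121
tilt [np.float64(0.078), np.float64(0.0826), np.float64(0.0771)]
0.15 182 t -0.0682 -0.0408 s 0.061 0.0856 0.19
0.195 66 t -0.0681 -0.0624 s 0.0658 0.0799 0.2142
0.217 181 t -0.0685 -0.0415 s 0.0555 0.0873 0.235
```

>>> step_arm:
  rows:
    - [0.009,-0.0013,0,0,0,0]
    - [0.012,-0.0017,0,0,0,0]
    - [0.012,-0.0017,0,0,0,0]
    - [0.012,-0.0017,0,0,0,0]
    - [0.011,-0.0015,0,0,0,0]
    - [0,0,0,0,0,0]
    - [0.0001,0.0005,-0.006,0,0,0]
    - [0.0001,0.0005,-0.006,0,0,0]
    - [0,0.0003,-0.003,0,0,0]
    - [0,0.0001,-0.002,0,0,0]
    - [0,0,0,0,0,0]

```text
time: 33.25
position: [0.6417, 0.046, 0.4013]
tool_rot: [0.754, 0.656, 0.031, -0.027]
ft_force: [-0.1, 0.8, -1.4]
grip_width: 0.0115
grip_force: 30.0
```

```bash
python3 - <<'E'
from h import *
st();tl()
E
```

```text
t 33.25 ex 0.0015 ey 0.0588 z 0.4013 F ex -0.20 ey 0.83 z -1.38 yaw -7.96 [-0.14 -0.03 -0.03] 0.0115
tilt [np.float64(0.082), np.float64(-0.1525), np.float64(0.0767)]
```

>>> step_arm:
  rows:
    - [-0.0005,0.0002,-0.002,0,0,0]
    - [0,0.0001,-0.0015,0,0,0]
    - [0.0004,0.003,0.00025,0,0,0]
    - [0.0004,0.003,0.00025,0,0,0]
    - [0.0004,0.003,0.00025,0,0,0]
    - [0.0004,0.003,0.00025,0,0,0]
    - [0.0004,0.003,0.00025,0,0,0]
    - [0.0002,0.0015,0.0001,0,0,0]
    - [0.0001,0.0008,0.0001,0,0,0]

```text
time: 34.42
position: [0.6435, 0.0637, 0.3994]
tool_rot: [0.754, 0.656, 0.031, -0.027]
ft_force: [-0.2, 0.7, -1.6]
grip_width: 0.0115
grip_force: 30.0
```

```bash
python3 - <<'E'
from h import *
st();tl()
E
```

```text
t 34.42 ex 0.0008 ey 0.0766 z 0.3994 F ex -0.31 ey 0.65 z -1.57 yaw -7.95 [-0.11 -0.09  0.07] 0.0115
tilt [np.float64(0.0735), np.float64(0.1042), np.float64(-0.1194)]
```

>>> step_arm:
  rows:
    - [0.0001,0.0006,5e-05,0,0,0]
    - [0.0001,0.0006,5e-05,0,0,0]
    - [0.0001,0.0006,5e-05,0,0,0]

```text
time: 34.85
position: [0.6438, 0.0653, 0.3995]
tool_rot: [0.754, 0.656, 0.031, -0.027]
ft_force: [0.2, -0.4, -0.9]
grip_width: 0.0121
grip_force: 30.0
```

>>> step_arm:
  rows:
    - [0.0001,0.0006,5e-05,0,0,0]
    - [0.0001,0.0006,5e-05,0,0,0]

```text
time: 35.1
position: [0.644, 0.0666, 0.3996]
tool_rot: [0.754, 0.656, 0.031, -0.027]
ft_force: [0.2, -0.4, -1.4]
grip_width: 0.0119
grip_force: 30.0
```

>>> step_arm:
  rows:
    - [0.0001,0.0005,4e-05,0,0,0]
    - [0.0001,0.0005,4e-05,0,0,0]

```text
time: 35.35
position: [0.6442, 0.0676, 0.3997]
tool_rot: [0.754, 0.656, 0.031, -0.027]
ft_force: [-0.3, 0.0, -1.9]
grip_width: 0.0117
grip_force: 30.0
```

>>> step_arm:
  rows:
    - [0.0001,0.0006,5e-05,0,0,0]
    - [0.0001,0.0006,5e-05,0,0,0]

```text
time: 35.6
position: [0.6444, 0.0688, 0.3998]
tool_rot: [0.754, 0.656, 0.031, -0.027]
ft_force: [0.2, 0.8, -1.2]
grip_width: 0.012
grip_force: 30.0
```

>>> step_arm:
  rows:
    - [0.0001,0.0005,4e-05,0,0,0]
    - [0.0001,0.0005,4e-05,0,0,0]

```text
time: 35.85
position: [0.6446, 0.0698, 0.3999]
tool_rot: [0.754, 0.656, 0.031, -0.027]
ft_force: [0.5, 0.1, -2.2]
grip_width: 0.0116
grip_force: 30.0
```

>>> step_arm:
  rows:
    - [0.0001,0.0005,4e-05,0,0,0]
    - [0,0,0,0,0,0]

```text
time: 36.1
position: [0.6447, 0.0704, 0.4]
tool_rot: [0.754, 0.656, 0.031, -0.027]
ft_force: [-0.4, -0.7, -0.7]
grip_width: 0.0114
grip_force: 30.0
```

>>> step_arm:
  rows:
    - [0.0001,0.0004,4e-05,0,0,0]
    - [0,0,0,0,0,0]

```text
time: 36.35
position: [0.6448, 0.0707, 0.4]
tool_rot: [0.754, 0.656, 0.031, -0.027]
ft_force: [0.1, -0.1, -1.3]
grip_width: 0.0117
grip_force: 30.0
```

>>> step_arm:
  rows:
    - [0.0001,0.0004,4e-05,0,0,0]
    - [0,0,0,0,0,0]

```text
time: 36.6
position: [0.6449, 0.0711, 0.4]
tool_rot: [0.754, 0.656, 0.031, -0.027]
ft_force: [0.4, -0.2, -1.6]
grip_width: 0.0115
grip_force: 30.0
```

>>> step_arm:
  rows:
    - [0,0.0003,3e-05,0,0,0]
    - [0,0,0,0,0,0]

```text
time: 36.85
position: [0.6449, 0.0714, 0.4001]
tool_rot: [0.754, 0.656, 0.031, -0.027]
ft_force: [0.2, 0.4, -1.5]
grip_width: 0.0116
grip_force: 30.0
```

>>> step_arm:
  rows:
    - [0.0001,0.0005,4e-05,0,0,0]
    - [0,0,0,0,0,0]

```text
time: 37.1
position: [0.645, 0.072, 0.4001]
tool_rot: [0.754, 0.656, 0.031, -0.027]
ft_force: [-1.3, 0.4, -1.8]
grip_width: 0.0116
grip_force: 30.0
```

>>> step_arm:
  rows:
    - [0,0.0004,3e-05,0,0,0]
    - [0,0,0,0,0,0]

```text
time: 37.35
position: [0.6449, 0.0723, 0.4001]
tool_rot: [0.754, 0.656, 0.031, -0.027]
ft_force: [0.1, 0.4, -2.5]
grip_width: 0.0119
grip_force: 30.0
```

```bash
python3 - <<'E'
from h import *
st()
c,P=tilt("scene","g.png")
E
```

```text
t 37.35 ex 0.0011 ey 0.0853 z 0.4001 F ex 0.02 ey 0.36 z -2.46 yaw -7.95 [-0.04 -0.05 -0.02] 0.0119
scene [([0.0166, 0.1996], 622), ([0.0708, 0.2029], 282)]
```

View pics/g.png

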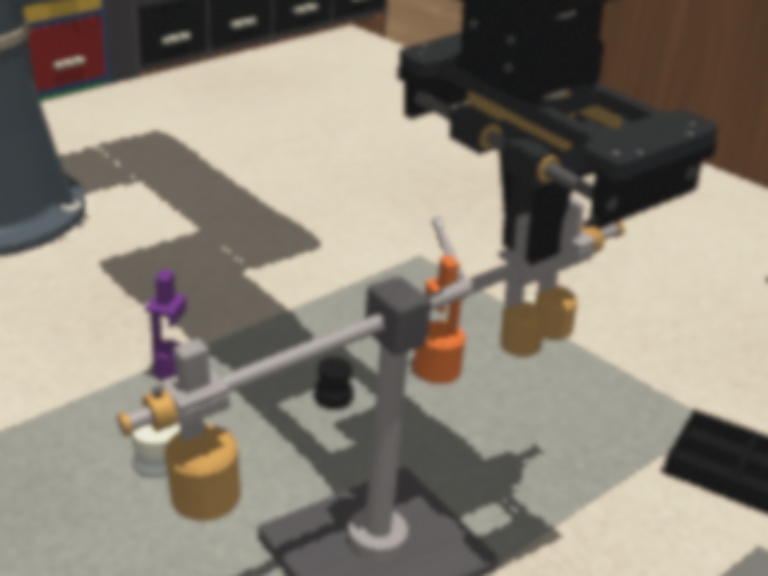

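>>> step_arm:
  rows:
    - [0.0001,0.0005,4e-05,0,0,0]
    - [0,0,0,0,0,0]

```text
time: 37.65
position: [0.645, 0.0727, 0.4002]
tool_rot: [0.754, 0.656, 0.031, -0.027]
ft_force: [-0.8, -0.4, -1.5]
grip_width: 0.0117
grip_force: 30.0
```

>>> step_arm:
  rows:
    - [0.0001,0.0004,3e-05,0,0,0]
    - [0,0,0,0,0,0]

```text
time: 37.9
position: [0.6451, 0.0729, 0.4001]
tool_rot: [0.754, 0.656, 0.031, -0.027]
ft_force: [0.4, -1.8, -1.7]
grip_width: 0.0116
grip_force: 30.0
```

>>> step_arm:
  rows:
    - [0.0001,0.0004,3e-05,0,0,0]
    - [0,0,0,0,0,0]

```text
time: 38.15
position: [0.6452, 0.0731, 0.4001]
tool_rot: [0.754, 0.656, 0.03, -0.027]
ft_force: [-1.1, -4.5, -1.9]
grip_width: 0.0117
grip_force: 30.0
```

>>> step_arm:
  rows:
    - [0.00026,0.00182,-0.0008,-0.522,0.0734,0]
    - [0.00026,0.00182,-0.00081,-0.522,0.0734,0]
    - [0.00025,0.00181,-0.00083,-0.522,0.0734,0]
    - [0.00025,0.0018,-0.00085,-0.522,0.0734,0]
    - [0.00025,0.00179,-0.00086,-0.522,0.0734,0]
    - [0.00025,0.00178,-0.00088,-0.522,0.0734,0]
    - [0,0,0,0,0,0]

```text
time: 39.02
position: [0.6467, 0.0841, 0.3952]
tool_rot: [0.754, 0.656, 0.009, -0.008]
ft_force: [-0.7, -5.4, -0.6]
grip_width: 0.0114
grip_force: 30.0
```

```bash
cat >> h.py <<'E'
def prof(n="scene"):
    c=camera(n);P=pts(c);z=P[...,2];s=(P[...,:2]-pv)@ey;t=(P[...,:2]-pv)@ex
    m=(abs(t)<.006)&(abs(z-.2)<.025)
    a=[(s0,round(float(np.median(z[k])),4)) for s0 in(-.18,-.09,-.07,-.05,.04,.06,.08,.165) if (k:=m&(abs(s-s0)<.006)).sum()>15]
    print(a)
E
python3 - <<'E'
from h import *
st();prof()
E
```

```text
t 39.02 ex 0.0012 ey 0.0972 z 0.3952 F ex 0.06 ey -5.41 z -0.58 yaw -7.93 [-1.17  0.15  0.04] 0.0114
[(-0.18, 0.1997), (-0.09, 0.2012), (-0.07, 0.2018), (-0.05, 0.2023), (0.04, 0.2036), (0.06, 0.2044), (0.08, 0.2052), (0.165, 0.2066)]
```

>>> step_arm:
  rows:
    - [0.00025,0.00177,-0.0009,-0.522,0.0734,0]
    - [0.0002,0.0014,-0.0007,-0.4,0.0562,0]
    - [0,0,0,0,0,0]
    - [0,-0.0004,0,0,0,0]
    - [-0.0001,-0.0004,0,0,0,0]
    - [0,0,0,0,0,0]

```text
time: 39.83
position: [0.6471, 0.0868, 0.3937]
tool_rot: [0.754, 0.656, 0.004, -0.003]
ft_force: [-1.6, -3.5, -0.2]
grip_width: 0.0119
grip_force: 30.0
```

```bash
python3 - <<'E'
from h import *
st();prof()
E
```

```text
t 39.83 ex 0.0012 ey 0.0999 z 0.3937 F ex -1.08 ey -3.73 z -0.21 yaw -7.95 [-0.85  0.15  0.04] 0.0119
[(-0.18, 0.2023), (-0.09, 0.2025), (-0.07, 0.2029), (-0.05, 0.2031), (0.04, 0.2035), (0.06, 0.2034), (0.08, 0.204), (0.165, 0.2039)]
```

>>> step_arm:
  rows:
    - [0,0,0,0,0,0]
    - [0,0,0,0,0,0]
    - [0,0,0,0,0,0]
  jaw: 0.024

```text
time: 40.25
position: [0.6473, 0.0874, 0.3938]
tool_rot: [0.754, 0.656, 0.005, -0.004]
ft_force: [0.3, -0.4, -0.0]
grip_width: 0.0235
grip_force: 0.0
```

>>> step_arm:
  rows:
    - [0,0,0.015,0,0,0]
    - [0,0,0.03,0,0,0]
    - [0,0,0.03,0,0,0]
    - [-0.03,-0.01,0.02,0,0,0]
    - [-0.05,-0.02,0,0,0,0]
    - [-0.05,-0.02,0,0,0,0]
    - [0,0,0,0,0,0]
    - [0,0,0,0,0,0]
    - [0,0,0,0,0,0]
    - [0,0,0,0,0,0]
    - [0,0,0,0,0,0]

```text
time: 41.62
position: [0.5177, 0.037, 0.4883]
tool_rot: [0.754, 0.656, 0.004, -0.004]
ft_force: [0.4, 0.6, -0.3]
grip_width: 0.0241
grip_force: 0.0
```

```bash
python3 - <<'E'
from h import *
st();prof()
c,P=tilt("scene","h.png")
for l in("loupe","jar"):
    for r in cut_out(l,"scene")[:1]:
        m=r["region"]&(c["depth"]>0);print(l,np.median(P[m],0).round(3))
E
```

```text
t 41.62 ex -0.1200 ey 0.0326 z 0.4883 F ex 0.29 ey 0.60 z -0.27 yaw -7.93 [-0.01 -0.11 -0.02] 0.0241
[(-0.18, 0.201), (-0.09, 0.2023), (-0.07, 0.2026), (-0.05, 0.2029), (0.04, 0.2037), (0.06, 0.2036), (0.08, 0.2044), (0.165, 0.2056)]
scene [([-0.0399, 0.2001], 632), ([0.1, 0.1988], 400)]
loupe [0.485 0.076 0.018]
jar [ 0.462 -0.092  0.03 ]
```

View pics/h.png

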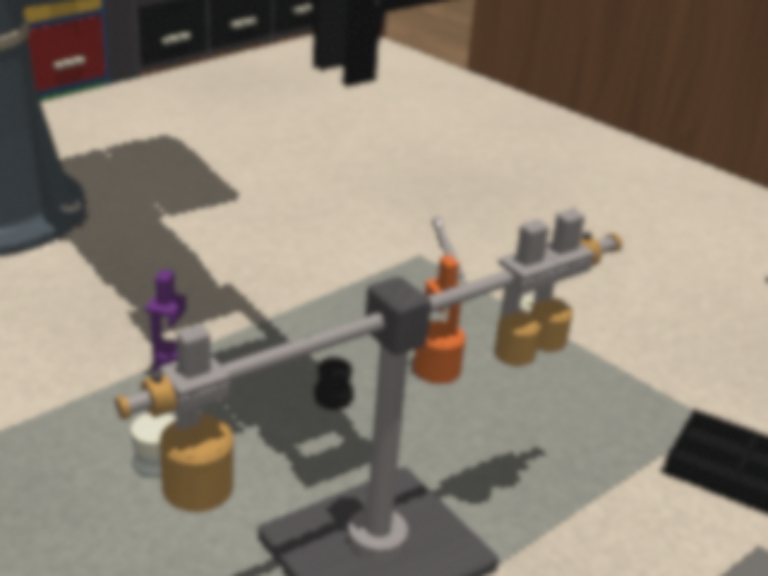

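All three weights hang at their collars, with the two small ones side by side. The rod is level to about 0.013 rad, and the loupe and jar have not moved (the jar is only partly hidden behind the big weight).

```bash
python3 -c "
from rig import *
print(hand_in())"
```

```text
the job is handed in; nothing more can be done
None
```

The job is handed in: all three weights hang in the order asked, each pressed out with about 4.5–6 N, and the rod is level to about 0.013 rad; the loupe and jar look undisturbed.

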